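# Load the thermometer case in its charging cradle and clamp it home

## Robot

A 7-joint arm with a two-finger parallel gripper is mounted at the origin on the work surface. World frame = base frame: x ahead of the robot, y to its left, z up, the work surface at z = 0. Lengths are in m, angles in rad, forces in N, time in s.
With the tool pointing down it reaches from about 0.425 to 1.025 m from the base axis. Payload 9.4 kg.
Tool frame: the origin (TCP) lies at the very end of the fingers, on their centre line; the grasp point (between the pads) lies behind it (env.pinch_z is the z of the grasp point in the tool frame, in m); z points along the fingers, y is the line along which they close (so a half turn about z gives the same grasp; the last joint's range is limited). The gripper opens to 85 mm and grips with 20 to 120 N. Pads are 22 mm wide; open, the fingers measure 114 mm over their backs; the gripper's body (76 mm by 85 mm) begins 54 mm behind the grasp point. The pads swing forward as they close: fully open they stand 13 mm farther back than shut.
Start: joints at [1.182, 0.599, -0.003, 1.599, 0.002, 0.943, -0.08], TCP at [0.222, -0.69, 0.231] pointing down, gripper open.
Joint ranges: [-2.57, 2.57], [-0.35, 1.97], [-1.29, 1.29], [0.11, 2.56], [-1.05, 4.19], [0.11, 1.86], [-2.63, 2.63]. Speed limits (rad/s): [2.22, 2.22, 3.01, 3.01, 3.14, 3.14, 3.14].

## Interface

Orientations are given as [roll, pitch, yaw] about the fixed x, y, z axes, in that order (R = Rz(yaw) Ry(pitch) Rx(roll)).
In Python, from workcell import env gives the robot as it stands. The module is installed in compiled form; this text tells all that it offers.
- The arm moves only by the tool drive_tool, never from a script. Its argument "series" is a list of rows, each a list of 3 entries, a list of its own where there are three numbers: the shift along the world's x, y, z each as a share of 50 cm, from -1 to 1, then the turn, a rotation vector about the world's x, y, z each as a share of 45 degrees, from -1 to 1, then the opening in per cent of the stroke, from 0 (shut) to 100 (fully open). A call has 1 to 20 rows; each row shifts and turns the commanded pose from where the row before left it; what a row does not reach is not made up. A row lasts 1/12 s, in which the tool goes at most 41.7 mm and 7.16 degrees, less where a joint would pass 70% of its speed; a pose out of reach is approached as far as the arm can. A call with a number of a shift or a turn outside -1 to 1 is refused whole. A call with a gripper value outside its range is refused whole. The fingers move at their own pace and stop on an object; "grip_force" is the grip in N (left out, the last holds). Time passes only in rows, so rows that do not move let the fingers close. It gives the time, the measured TCP pose, the force, the opening and the grip force at its end, in the units of the state.
- env.observe(): the state, without advancing time (a new reading comes with each control period).
- env.camera(name): name is "side" or "top" or "wrist"; returns a dict with "img" (480x640x3 uint8, red, green, blue), "depth" (480x640 float32, m along the optical axis (not along the pixel's ray), 0 where there is no reading), "fovy" (degrees; the focal length in pixels is half the picture's height over the tangent of half this angle, whatever the lens; pixels are square), "cx", "cy" (the principal point, pixels), "k1" (the pictures are not rectified: a ray, as slopes to the right and down, at radius r is drawn at 1 + k1 r^2 times it, then the intrinsics apply), "view" (4x4, takes a point from world to camera coordinates). Camera axes: x right, y up, looking along -z (the intrinsics and any distortion apply to the point x, -y, -z); pixel columns grow to the right and rows downward; lengths in m; the calibration is good to about 2 mm. A picture is of the moment at which its call begins.
- env.sign_off(): hands the job in; it is judged then, once.
The state is a dict: "clock": time; "qpos": joint angles; "qd": joint speeds; "effort": joint torques, N m; "eef_pos": TCP position; "ee_rot": TCP orientation; "force": force on the tool from outside, world axes, zero at the start; "moment": the same for the moment, N m; "grip_width": finger opening in m; "grasp_force": force on a finger pad.
Only numpy, scipy, OpenCV 4.12 (cv2) and the standard library are available. Lean on these libraries where they do the work, as an engineer would, in place of code of your own. Each camera call takes 0.05 s, during which the arm holds its last target. There are 200 camera calls.

## Task

Lay the blue thermometer case flat in the white charging cradle so that it rests on the spring bed, and let go of it. Then swing the orange clamp over and press its paddle down gently, by feel, until the clamp has driven the case fully home and the bed has bottomed; the stiff hinge keeps the clamp there when you let go. The case is brittle: do not lean on the clamp once the bed is down, and leave the other things on the glass shelf where they stand.

Things in the scene. Friction and masses are not known exactly. Their poses are not given: they have to be found in the camera images.
- case_center (a point): Centre of the blue plastic thermometer case, a closed rigid box 110 (its x, long) x 28 (y) x 26 mm (z, height), about 45 g, lying flat on the glass shelf; thin white seam and a pale blue patch on top. Point is half-way up (13 mm above its underside). Its x axis runs along its length; either end may go to the hinge side.
- cradle: White charging cradle, fixed on the glass shelf (shelf top: 20 mm above the work surface). Origin: on the shelf under the trough's centre; x runs along the trough towards the clamp's hinge, z up. Base plate 8 mm thick, x = -70 to +110 mm, 60 mm wide. The trough takes the case lengthwise along x, centred on the origin, either end first.
- trough (a point): Centre of the trough, 30 mm above the shelf. Inside 114 x 31 mm (case free by 2 mm at each end, 1.5 mm each side). Bounded by four corner cheeks (31 to 57 mm from the centre along x) and two end walls: upright to 38 mm above the shelf, then grey flared lips to 43 mm. The middle 60 mm of both sides is open for fingers. Axes as the cradle's.
- bed (a joint): Travel of the black spring bed (100 x 22 mm) in the trough: 0 = up, 0.010 m = bottomed. 2 N when up, 6 N at the bottom; it lifts the case again unless the clamp holds it. Up, its top is about 30 mm above the shelf (so the case's top is about 56 mm up), but its height setting differs from run to run by up to 4.5 mm up or down and is not told.
- clamp_hinge (a point): Axis of the clamp's hinge: in the cradle's frame at x = +85 mm, y = 0, 60 mm above the shelf, parallel to the cradle's y. A rubber roller under the arm, 85 mm from this axis, presses on the middle of the case's top. It meets the case at 0.06 to 0.18 rad; the bed bottoms at an angle between -0.06 and +0.06, depending on its setting.
- clamp_paddle (a point): Centre of the outer (upper, when closed) face of the orange paddle, 40 x 40 x 8 mm, at the free end of the clamp's arm: 150 mm from the hinge axis along the arm and 8 mm off the line through it; the arm ends 170 mm from the axis. z is the outward normal of that face, x points along the arm to the hinge. Pushing on this face closes the clamp.
- clamp (a joint): Angle of the orange arm: 0 = level over the trough, towards -x; grows as it swings up, 1.57 = upright, 1.75 to 2.05 at the start (leaning back). Stiff hinge (0.7 N m friction), stays where left: 5 N at the paddle swings it, 8 to 9 N at the end (2 to 4 N when you stop). Once bottomed the force rises steeply; over about 22 N at the paddle (40 N on the case) the case is harmed.
- pill_jar: Closed white pill jar, 48 mm diameter, 75 mm high, loose. Origin at the centre of its underside.
- measuring_cup: Clear plastic measuring cup, 52 mm diameter, 48 mm high, loose. Origin at the centre of its underside.
- nasal_spray: Pale green nasal spray bottle, 36 mm diameter, 97 mm high with its nozzle, loose. Origin at the centre of its underside.
- tin: Small round aluminium tin with a press lid, 63 mm diameter, 26 mm high, loose. Origin at the centre of its underside.

How it is judged:
On the way, in this order (a step that is already met when the one before it is completed fails the run):
1. the case lies flat in the trough on the raised spring bed, let go, with the clamp still open (x of case_center in the frame of cradle between -0.005 and 0.005 m and y of case_center in the frame of cradle between -0.004 and 0.004 m and angle between the x axis of case_center and the x axis of cradle, either way round below 0.08 rad and angle between case_center's own z axis and vertical below 0.08 rad and contact force between the fingers and case below 0.1 N and linear speed of case below 0.02 m/s and value of joint bed below 0.004 m and value of joint clamp above 1 rad and z of case_center in the frame of cradle below 0.05 m), for 0.2 s.
2. the clamp has driven the case home: bed bottomed within 1.5 mm, clamp down (x of case_center in the frame of cradle between -0.005 and 0.005 m and y of case_center in the frame of cradle between -0.004 and 0.004 m and angle between the x axis of case_center and the x axis of cradle, either way round below 0.08 rad and angle between case_center's own z axis and vertical below 0.08 rad and value of joint bed above 0.0085 m and value of joint clamp below 0.12 rad), for 0.2 s.
At the end, for the whole second after the job is handed in: The case lies flat and straight in the trough (within 5 mm along, 4 mm across, 0.08 rad), the spring bed is within 1.5 mm of its bottom, the clamp is down (below 0.12 rad) and still presses on the case, all at rest and released (all of step 2 and contact force between the fingers and case below 0.1 N and linear speed of case below 0.02 m/s and contact force between case and cradle above 1 N and contact force between anything else and the fingers below 0.1 N); the robot touches nothing.
It fails at once if the clamp or the cradle presses on the brittle case with more than 40 N (contact force between case and cradle above 40 N).
It fails at once if the pill jar is moved by more than 20 mm or tipped (distance of pill_jar from where it was at the start of the episode above 0.02 m or angle between pill_jar's own z axis and vertical above 0.3 rad).
It fails at once if the measuring cup is moved by more than 20 mm or tipped (distance of measuring_cup from where it was at the start of the episode above 0.02 m or angle between measuring_cup's own z axis and vertical above 0.3 rad).
It fails at once if the nasal spray is moved by more than 20 mm or tipped (distance of nasal_spray from where it was at the start of the episode above 0.02 m or angle between nasal_spray's own z axis and vertical above 0.3 rad).
It fails at once if the tin is moved by more than 20 mm or tipped (distance of tin from where it was at the start of the episode above 0.02 m or angle between tin's own z axis and vertical above 0.3 rad).
It also fails if it takes over 64 s, if anything falls off the work surface, if the arm or the gripper's body presses on something with over 40 N, if the wrist force passes 120 N, or if a joint passes its speed limit or range.

## Working session

There is one attempt and no reset: what is moved stays moved. The work goes in short steps, Python scripts to look and compute and a tool call to move; the robot and the scene stay as the last step left them, time stands still between calls to the robot, and variables do not carry over. Pictures are saved under pics/ and viewed, at most 10 in all, crops included, and the job is handed in when it is done.

Besides the shell and the picture viewer there is one more tool, called after ">>>" as name(argument=value, ...), one argument or row to a line, values as JSON. drive_tool: Moves the arm, as the interface text tells. Its arguments: {"type":"object","properties":{"series":{"type":"array"},"grip_force":{"type":"number"}},"required":["series"]}

```bash
mkdir -p pics; cat > h.py <<'E'
import numpy as np, cv2, pickle
from workcell import env
def grab(n):
    c=env.camera(n); return c
def rays(c,uv):
    f=240/np.tan(np.radians(c['fovy'])/2)
    uv=np.asarray(uv,float).reshape(-1,2)
    d=(uv-[c['cx'],c['cy']])/f; s=d.copy()
    for _ in range(20): s=d/(1+c['k1']*(s**2).sum(1,keepdims=True))
    V=np.array(c['view']);R=V[:3,:3];o=-R.T@V[:3,3]
    dc=np.c_[s[:,0],-s[:,1],-np.ones(len(s))]
    return o,dc@R   # direction has unit depth
def onplane(c,uv,z):
    o,d=rays(c,uv); return o+d*((z-o[2])/d[:,2])[:,None]
def cloud(c,mask):
    v,u=np.nonzero(mask&(c['depth']>0)); o,d=rays(c,np.c_[u,v]); return o+d*c['depth'][v,u][:,None],np.c_[u,v]
def hsv(c): return cv2.cvtColor(c['img'],cv2.COLOR_RGB2HSV)
def save(c,p): cv2.imwrite(p,c['img'][:,:,::-1])
E
python3 - <<'E'
from h import *
t=grab('top');s=grab('side')
pickle.dump((t,s),open('a.pkl','wb'))
save(t,'pics/top.png');save(s,'pics/side.png')
o=env.observe();print(o['eef_pos'],o['ee_rot'],o['grip_width'],o['force'],env.pinch_z,o['clock'])
for c in(t,s):print(c['fovy'],c['k1'],rays(c,[[320,240]]))
E
```

```text
[ 0.22226761 -0.6896561   0.23052372] [-3.14023725e+00  1.43497041e-04  3.11849608e-01] 0.08558946909257156 [-0.37866201  0.12319146  0.74868009] -0.0187 0.1
46.634332753433554 -0.13854559517793327 (array([ 0.51186618, -0.06019149,  1.00989882]), array([[ 0.11806536,  0.00847686, -0.99300568]]))
54.106455163774825 -0.10527426410508742 (array([0.78658526, 0.57962702, 0.71696965]), array([[-0.21882735, -0.69339587, -0.68690809]]))
```

View pics/top.png

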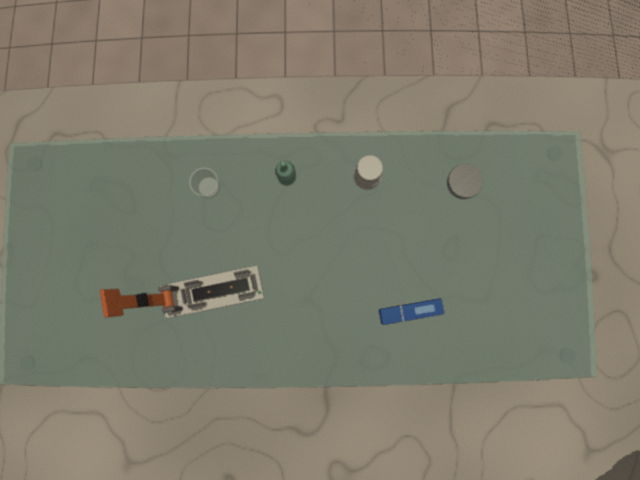

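View pics/side.png

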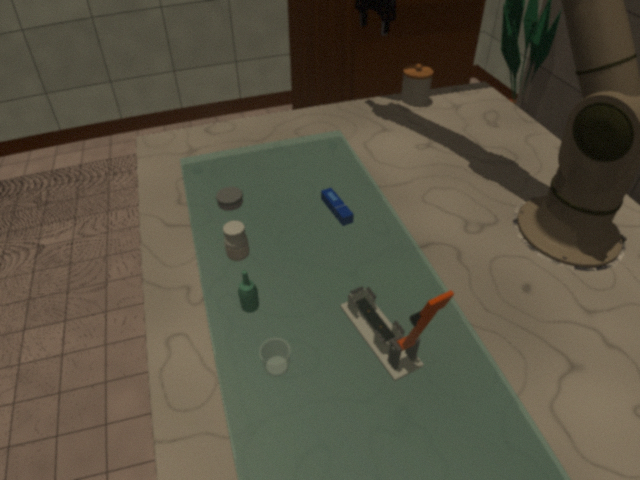

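The top view shows the blue case at about (411,312) and the cradle at about (215,292), with the orange clamp leaning back to the left around (135,300). The cup, spray, jar and tin stand well behind, at rows 165–185.

```bash
python3 - <<'E'
from h import *
t,s=pickle.load(open('a.pkl','rb'))
h=hsv(t);H,S,V=cv2.split(h)
def rect(P):
    r=cv2.minAreaRect((P[:,:2]*1000).astype(np.float32));b=cv2.boxPoints(r)/1000
    e=[b[1]-b[0],b[2]-b[1]];l=e[0] if np.linalg.norm(e[0])>np.linalg.norm(e[1]) else e[1]
    return np.array(r[0])/1000,np.array(r[1]),np.degrees(np.arctan2(l[1],l[0]))
def big(m):
    n,l,st,_=cv2.connectedComponentsWithStats(m.astype(np.uint8));i=1+st[1:,4].argmax();return l==i
m=(H>100)&(H<130)&(S>110)
m=big(cv2.morphologyEx(m.astype(np.uint8),cv2.MORPH_CLOSE,np.ones((7,7))))
P,uv=cloud(t,m);print('case depth z',np.percentile(P[:,2],[5,50,95]))
v,u=np.nonzero(m);print('case',rect(onplane(t,np.c_[u,v],.046)))
# depth map of cradle area
roi=np.zeros(m.shape,bool);roi[255:330,155:275]=1
P,uv=cloud(t,roi)
print(np.histogram(P[:,2],bins=np.arange(.005,.12,.005)))
pl=roi&(S<75)&(V>110)
print('plate px',pl.sum(), h[310,230],h[340,230],h[290,215])
print('plate',rect(onplane(t,np.argwhere(big(pl))[:,::-1],.028)))
k=roi&(V<50);v,u=np.nonzero(big(k));q=t['depth'];print('bed',rect(onplane(t,np.c_[u,v],.05)))
PP,_=cloud(t,big(k));print('bed z',np.percentile(PP[:,2],[10,50,90]))
PP=P[(P[:,2]>.0235)];print('cradle cloud',rect(PP[(PP[:,2]<.032)]))
o=(H<14)&(S>170)&(V>90);PO,_=cloud(t,big(o));print('orange',PO.min(0),PO.max(0),rect(PO[PO[:,2]>.15]) )
o2=cv2.split(hsv(s));o2=(o2[0]<12)&(o2[1]>190)&(o2[2]>110);PS,_=cloud(s,big(o2));print('orangeS',PS.min(0),PS.max(0))
g=(PS[:,2]>.15);print(len(PS),PS[PS[:,2].argsort()[-10:]])
im=cv2.resize(t['img'][250:330,90:280],None,fx=4,fy=4,interpolation=cv2.INTER_CUBIC);im2=cv2.resize(s['img'][280:385,330:465],None,fx=2.7,fy=2.7)
im2=cv2.resize(im2,(364,283))
o_=np.zeros((600,760,3),np.uint8);o_[:320]=im;o_[320:600,:360]=im2[:280,:360];o_[320:560,380:660]=cv2.resize(t['img'][290:332,370:450],(280,240))
cv2.imwrite('pics/z.png',o_[:,:,::-1])
E
```

```text
case depth z [0.04304967 0.04590474 0.04877072]
case (array([ 0.4998819, -0.2071311]), array([ 26.22062111, 108.86708832]), np.float32(-81.40973))
(array([   0,   21, 2767, 2760, 1422,  210,   42,  264,  544,   43,  170,
        271,   38,    7,   13,   59,  219,   32,   19,   16,   23,   22]), array([0.005, 0.01 , 0.015, 0.02 , 0.025, 0.03 , 0.035, 0.04 , 0.045,
       0.05 , 0.055, 0.06 , 0.065, 0.07 , 0.075, 0.08 , 0.085, 0.09 ,
       0.095, 0.1  , 0.105, 0.11 , 0.115]))
plate px 7046 [ 50  32 120] [ 47  34 121] [15 23 44]
plate (array([0.54003467, 0.13812161]), array([214.80108643, 131.83032227]), np.float32(89.50746))
bed (array([0.54079828, 0.13965411]), array([18.57886696, 61.11101151]), np.float32(-77.43145))
bed z [0.04351973 0.04591217 0.04806149]
cradle cloud (array([0.54000293, 0.13789619]), array([213.60418701, 131.72668457]), np.float32(89.43678))
orange [0.50254543 0.2293511  0.16958793] [0.53848897 0.25606125 0.24637195] (array([0.52147253, 0.24213353]), array([36.37773514, 23.44454765]), np.float32(11.39894))
orangeS [0.50084018 0.24995651 0.24132773] [0.5382286  0.25946898 0.24624532]
103 [[0.5244776  0.25298364 0.24541979]
 [0.51667392 0.25204039 0.24547655]
 [0.52485076 0.25644524 0.2454845 ]
 [0.5088679  0.25117121 0.24564549]
 [0.52788526 0.25384799 0.24566726]
 [0.52215345 0.25400241 0.245712  ]
 [0.52138584 0.25252767 0.24576483]
 [0.51732399 0.2558143  0.24596926]
 [0.51118802 0.25256697 0.24605488]
 [0.51836183 0.25216474 0.24624532]]
```

View pics/z.png

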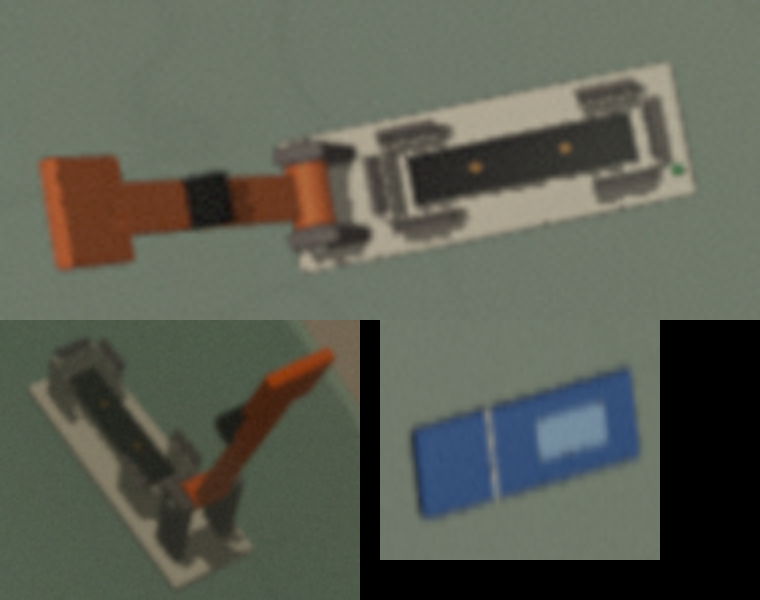

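```bash
python3 - <<'E'
from h import *
t,s=pickle.load(open('a.pkl','rb'))
H,S,V=cv2.split(hsv(t))
def rect(P):
    r=cv2.minAreaRect((P[:,:2]*1000).astype(np.float32));b=cv2.boxPoints(r)/1000
    e=[b[1]-b[0],b[2]-b[1]];l=e[0] if np.linalg.norm(e[0])>np.linalg.norm(e[1]) else e[1]
    return np.array(r[0])/1000,np.array(r[1]),np.degrees(np.arctan2(l[1],l[0]))
def big(m):
    n,l,st,_=cv2.connectedComponentsWithStats(m.astype(np.uint8));i=1+st[1:,4].argmax();return l==i
roi=np.zeros(V.shape,bool);roi[258:328,160:275]=1
I=t['img'].astype(int);warm=I[:,:,0]-I[:,:,1]
print(I[308,242],I[340,230],I[270,250],I[290,215])
pl=roi&(warm>3)&(V>120)
m=big(pl);print(m.sum(),'plate',rect(onplane(t,np.argwhere(m)[:,::-1],.028)))
dk=roi&(V<70)
n,l,st,_=cv2.connectedComponentsWithStats(dk.astype(np.uint8))
for i in range(1,n):
    if st[i,4]>25:
        q=np.argwhere(l==i)[:,::-1];P,_=cloud(t,l==i);print(st[i],np.median(P[:,2]).round(4),'rect@med',rect(onplane(t,q,np.median(P[:,2]))))
# lips: pts with z .052-.068 
P,uv=cloud(t,roi);k=(P[:,2]>.053)&(P[:,2]<.068)
for a in P[k][::12]: pass
# case yaw from side as cross-check
h2=hsv(s);m2=(h2[:,:,0]>100)&(h2[:,:,0]<130)&(h2[:,:,1]>110)&(h2[:,:,2]>40)
P2,_=cloud(s,big(cv2.morphologyEx(m2.astype(np.uint8),cv2.MORPH_CLOSE,np.ones((5,5)))));P2=P2[P2[:,2]>.042];print('case side top',P2.mean(0),rect(P2))
E
```

```text
[110 120 105] [112 121 105] [153 148 130] [44 42 40]
1183 plate (array([0.54178674, 0.13530145]), array([ 58.62253952, 162.47807312]), np.float32(-79.27146))
[192 279  57  22 620] 0.0459 rect@med (array([0.54360779, 0.12344238]), array([20.5023613 , 97.34350586]), np.float32(-79.49851))
[170 286   8   5  30] 0.0613 rect@med (array([0.54615662, 0.20111938]), array([12.29507351,  6.86938   ]), np.float32(89.35613))
[172 306  10   6  37] 0.0573 rect@med (array([0.51101602, 0.19672891]), array([15.75920773,  8.5714016 ]), np.float32(89.55597))
case side top [ 0.5002511  -0.20113799  0.04650358] (array([ 0.49986932, -0.20509541]), array([ 28.05779839, 110.85787201]), np.float32(-81.067665))
```

The bed lies 26 mm above the shelf. Trough centre is about (0.5436, 0.1234) with the hinge direction at 100.6°; the case is at (0.500, -0.207) with yaw 98.7°. I'll move above the case now.

>>> drive_tool(
  series=[
    [[0.0347,0.0604,-0.0113],[0,0,0.1122],100],
    [[0.0347,0.0604,-0.0113],[0,0,0.1122],100],
    [[0.0347,0.0604,-0.0113],[0,0,0.1122],100],
    [[0.0347,0.0604,-0.0113],[0,0,0.1122],100],
    [[0.0347,0.0604,-0.0113],[0,0,0.1122],100],
    [[0.0347,0.0604,-0.0113],[0,0,0.1122],100],
    [[0.0347,0.0604,-0.0113],[0,0,0.1122],100],
    [[0.0347,0.0604,-0.0113],[0,0,0.1122],100],
    [[0.0347,0.0604,-0.0113],[0,0,0.1122],100],
    [[0.0347,0.0604,-0.0113],[0,0,0.1122],100],
    [[0.0347,0.0604,-0.0113],[0,0,0.1122],100],
    [[0.0347,0.0604,-0.0113],[0,0,0.1122],100],
    [[0.0347,0.0604,-0.0113],[0,0,0.1122],100],
    [[0.0347,0.0604,-0.0113],[0,0,0.1122],100],
    [[0.0347,0.0604,-0.0113],[0,0,0.1122],100],
    [[0.0347,0.0604,-0.0113],[0,0,0.1122],100],
    [[0,0,0],[0,0,0],100],
    [[0,0,0],[0,0,0],100],
  ],
  grip_force=30,
)

```text
clock: 1.6
eef_pos: [0.5008, -0.2047, 0.1404]
ee_rot: [-3.141, -0.001, 1.726]
force: [-0.1, -0.6, 0.7]
grip_width: 0.0855
grasp_force: 0.0
```

>>> drive_tool(
  series=[
    [[-0.0016,-0.004,-0.04],[0,0,0],100],
    [[0,0,-0.05],[0,0,0],100],
    [[0,0,-0.05],[0,0,0],100],
    [[0,0,-0.05],[0,0,0],100],
    [[0,0,-0.025],[0,0,0],100],
    [[0,0,-0.0186],[0,0,0],100],
    [[0,0,0],[0,0,0],100],
    [[0,0,0],[0,0,0],20],
    [[0,0,0],[0,0,0],10],
    [[0,0,0],[0,0,0],10],
    [[0,0,0],[0,0,0],10],
    [[0,0,0],[0,0,0],10],
    [[0,0,0],[0,0,0],10],
    [[0,0,0],[0,0,0],10],
  ],
  grip_force=30,
)

```text
clock: 2.77
eef_pos: [0.4996, -0.2092, 0.0249]
ee_rot: [3.14, 0.001, 1.721]
force: [-0.7, -0.1, 5.9]
grip_width: 0.0276
grasp_force: 30.3
```

>>> drive_tool(
  series=[
    [[0,0,0.02],[0,0,0],10],
    [[0,0,0.04],[0,0,0],10],
    [[0,0,0.06],[0,0,0],10],
    [[0,0,0.06],[0,0,0],10],
    [[0,0,0.04],[0,0,0],10],
    [[0,0,0],[0,0,0],10],
    [[0,0,0],[0,0,0],10],
  ],
)

```text
clock: 3.35
eef_pos: [0.4997, -0.2093, 0.1359]
ee_rot: [3.139, 0.002, 1.721]
force: [-0.2, -0.5, -1.0]
grip_width: 0.0273
grasp_force: 29.7
```

```bash
python3 - <<'E'
from h import *
c=[grab(n) for n in('top','side','wrist')];pickle.dump(c,open('b.pkl','wb'))
o=env.observe();print(o['eef_pos'],o['ee_rot'],o['force'],o['moment'])
cv2.imwrite('pics/grip.png',np.hstack([cv2.resize(c[1]['img'][120:300,220:440],(380,311)),cv2.resize(c[2]['img'],(415,311))])[:,:,::-1])
E
```

```text
[ 0.49855587 -0.20879036  0.13349364] [-3.14038525e+00 -4.19230530e-04  1.72170637e+00] [0.19931564 0.23589363 0.46424391] [ 0.06798233 -0.00772142  0.00431833]
```

View pics/grip.png

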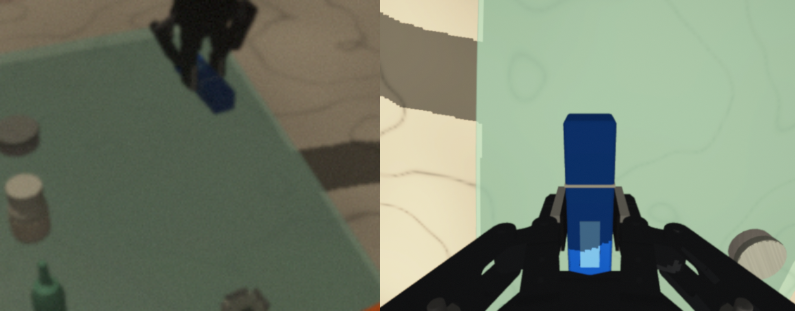

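The case is held level between the pads. In the wrist view both ends are visible, the far end at about (590,115) and the near end at about (590,272). Now I'll measure its pose in world coordinates.

```bash
python3 - <<'E'
from h import *
t,s,w=pickle.load(open('b.pkl','rb'))
h=hsv(w);m=(h[:,:,0]>95)&(h[:,:,0]<125)&(h[:,:,1]>120)
P,uv=cloud(w,m);print(len(P),np.percentile(P[:,2],[1,10,50,90,99]))
a=np.radians(98.7);d=np.array([np.cos(a),np.sin(a)]);n=np.array([d[1],-d[0]])
zt=np.median(P[:,2]);k=abs(P[:,2]-zt)<.008;P=P[k]
q=P[:,:2]-[.4996,-.209];L=q@d;N=q@n
print('along',np.percentile(L,[0,.5,1,50,99,99.5,100]),'tilt dz/dL',np.polyfit(L,P[:,2],1))
# yaw and lateral centre: median edges in bins along the free half
for sgn in (1,-1):
  b=[]
  for l0 in np.arange(.015,.05,.005):
    j=abs(L*sgn-l0)<.0025
    if j.sum()>30:b.append((l0*sgn,np.percentile(N[j],2),np.percentile(N[j],98)))
  b=np.array(b)
  if len(b)>2:print(sgn,b.round(4).tolist(),np.degrees(np.polyfit(b[:,0],b[:,1:].mean(1),1)[0]))
# top/side camera blue
for c,nm in((t,'top'),(s,'side')):
    h=hsv(c);m=(h[:,:,0]>100)&(h[:,:,0]<130)&(h[:,:,1]>110)
    P,_=cloud(c,m)
    j=(abs(P[:,0]-.5)<.1)&(abs(P[:,1]+.21)<.1);P=P[j]
    L=(P[:,:2]-[.4996,-.209])@d;print(nm,len(P),np.percentile(L,[0,1,50,99,100]),np.percentile(P[:,2],[2,50,98]))
E
```

```text
17018 [0.13727846 0.15259881 0.1535317  0.15435486 0.155131  ]
along [-0.04572767 -0.04298351 -0.04216449  0.01595539  0.05567596  0.05575251
  0.05604853] tilt dz/dL [-0.00444167  0.1535484 ]
1 [[0.015, -0.0142, 0.0122], [0.02, -0.0138, 0.012], [0.025, -0.0139, 0.012], [0.03, -0.0139, 0.0121], [0.035, -0.014, 0.0119], [0.04, -0.0139, 0.0121], [0.045, -0.014, 0.012], [0.05, -0.0138, 0.0122]] 0.11545678369602405
-1 [[-0.015, -0.0141, 0.0121], [-0.02, -0.0138, 0.0121], [-0.025, -0.0141, 0.0122], [-0.03, -0.0145, 0.0123], [-0.035, -0.0143, 0.0125], [-0.04, -0.014, 0.0119], [-0.045, -0.0095, 0.0077]] 0.004335368133926962
top 385 [0.02034644 0.02046602 0.03788538 0.05530555 0.0556113 ] [0.15339678 0.15661515 0.16002353]
side 305 [-0.04059855 -0.02632293  0.04074212  0.0584954   0.05922518] [0.13771286 0.15565006 0.1591697 ]
```

>>> drive_tool(
  series=[
    [[0.005,0.03,0],[0,0,0.0042],10],
    [[0.009,0.06,0],[0,0,0.0042],10],
    [[0.009,0.07,0],[0,0,0.0042],10],
    [[0.009,0.07,0],[0,0,0.0042],10],
    [[0.009,0.07,0],[0,0,0.0042],10],
    [[0.009,0.07,0],[0,0,0.0042],10],
    [[0.009,0.07,0],[0,0,0.0042],10],
    [[0.009,0.07,0],[0,0,0.0042],10],
    [[0.009,0.07,0],[0,0,0.0042],10],
    [[0.009,0.06,0],[0,0,0.0042],10],
    [[0.0042,0.0238,0],[0,0,0],10],
    [[0,0,0],[0,0,0],10],
    [[0,0,0],[0,0,0],10],
    [[0,0,0],[0,0,0],10],
  ],
)

```text
clock: 4.67
eef_pos: [0.5437, 0.1214, 0.1333]
ee_rot: [-3.14, 0.001, 1.754]
force: [-0.1, 0.1, -0.1]
grip_width: 0.0274
grasp_force: 29.7
```

```bash
cat > m.py <<'E'
from h import *
import sys
w=grab('wrist');t=grab('top');pickle.dump((w,t),open(sys.argv[1]+'.pkl','wb'));save(w,'pics/%s.png'%sys.argv[1])
o=env.observe();print(o['eef_pos'],o['ee_rot'],o['force'])
E
python3 m.py c
```

```text
[0.54400244 0.12109228 0.13367639] [-3.14040810e+00  9.54293747e-04  1.75254202e+00] [ 0.27745201 -0.11260262 -0.52568341]
```

View pics/c.png

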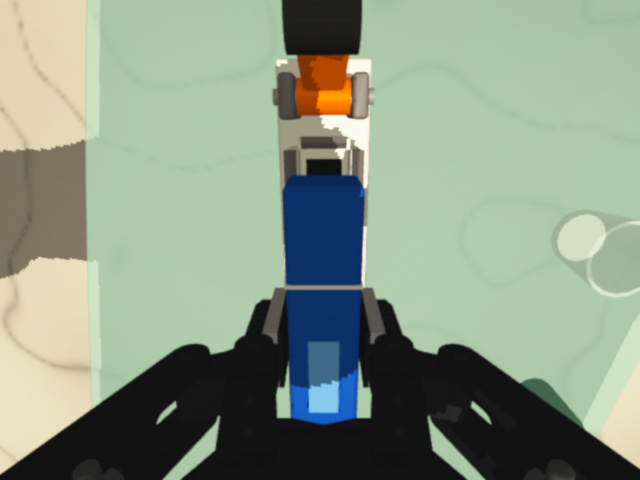

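The wrist view shows the case over the trough: case end at row 178, hinge roller at about (324,97), and the plate's hinge end at row 60 spanning columns 277–370. I'll compare case and cradle in this one view.

```bash
python3 - <<'E'
from h import *
w,t=pickle.load(open('c.pkl','rb'))
I=w['img'].astype(int);h=hsv(w);H,S,V=cv2.split(h)
a=np.radians(100.6);d=np.array([np.cos(a),np.sin(a)]);n=np.array([d[1],-d[0]])
c0=np.array([.5436,.1234])
LN=lambda P:np.c_[(P[:,:2]-c0)@d,(P[:,:2]-c0)@n]
# case
m=(H>95)&(H<125)&(S>120);P,_=cloud(w,m);zt=np.median(P[:,2]);P=P[abs(P[:,2]-zt)<.006];q=LN(P)
print('case ztop',zt,'far end',np.percentile(q[:,0],99.5))
b=np.array([(l,)+tuple(np.percentile(q[abs(q[:,0]-l)<.003,1],[1.5,98.5])) for l in np.arange(.0,.052,.006)])
f=np.polyfit(b[:,0],b[:,1:].mean(1),1);print('case mid: slope deg',np.degrees(f[0]),'at0',f[1],'w',np.diff(b[:,1:]).mean())
# plate
pl=(S<45)&(V>175);pl[:, :250]=0;pl[:,400:]=0;pl[300:]=0
P,uv=cloud(w,pl);k=abs(P[:,2]-.028)<.006;q=LN(onplane(w,uv[k],.028))
print('plate far end',np.percentile(q[:,0],[98,99.5]), 'z',np.median(P[k,2]))
rows=[]
for r in list(range(64,75,2))+list(range(125,140,3))+list(range(190,270,8)):
    u=uv[k][uv[k][:,1]==r,0]
    if len(u)>5:
        e=LN(onplane(w,[[u.min(),r],[u.max()+1,r]],.028));rows.append((r,u.min(),u.max(),e[0,0],e[0,1],e[1,1]))
print(np.round(rows,4))
# orange roller
o=(H<15)&(S>180)&(V>150);o[:80]=0;P,uv=cloud(w,o);q=LN(P);print('knuckle',q.min(0),q.max(0),P[:,2].max(),np.median(q,0))
# everything by depth: lips z .055-.068
roi=np.zeros(V.shape,bool);roi[125:290,255:395]=1
P,uv=cloud(w,roi&(S<70));k=(P[:,2]>.055)&(P[:,2]<.068);q=LN(P[k]);print('lips',len(q),np.percentile(q,[1,50,99],0),)
j=abs(q[:,1])<.012;print('endwall L',np.percentile(q[j,0],[1,50,99]) if j.any() else None)
for l in(.045,.05,.055,.06):
    x=q[abs(q[:,0]-l)<.002,1];print(l,len(x),np.percentile(x,[1,99]) if len(x) else'', x[x>0].min() if (x>0).any() else'',x[x<0].max() if (x<0).any() else '')
P,uv=cloud(w,roi&(V<40));q=LN(P);k=P[:,2]<.06;print('bed',k.sum(),np.percentile(P[k,2],[5,50,95]),np.percentile(q[k],[2,50,98],0))
E
```

```text
case ztop 0.152827563452471 far end 0.05347919107532445
case mid: slope deg -0.018555712884077136 at0 -0.0003345756019287334 w 0.02642894865085672
plate far end [0.10913448 0.10969909] z 0.02644790358765836
[[ 6.400e+01  2.750e+02  3.700e+02  1.064e-01 -3.030e-02  2.880e-02]
 [ 6.600e+01  2.770e+02  3.700e+02  1.053e-01 -2.910e-02  2.880e-02]
 [ 6.800e+01  3.480e+02  3.700e+02  1.040e-01  1.470e-02  2.890e-02]
 [ 7.000e+01  2.750e+02  3.700e+02  1.030e-01 -3.040e-02  2.890e-02]
 [ 7.200e+01  3.470e+02  3.700e+02  1.017e-01  1.410e-02  2.890e-02]
 [ 1.250e+02  3.230e+02  3.690e+02  7.000e-02 -8.000e-04  2.940e-02]
 [ 1.280e+02  3.240e+02  3.690e+02  6.810e-02 -2.000e-04  2.940e-02]
 [ 1.310e+02  3.390e+02  3.690e+02  6.620e-02  9.500e-03  2.950e-02]
 [ 1.340e+02  3.410e+02  3.690e+02  6.440e-02  1.080e-02  2.960e-02]
 [ 1.370e+02  3.490e+02  3.690e+02  6.250e-02  1.600e-02  2.960e-02]]
knuckle [ 0.07658801 -0.01352153] [0.09241433 0.01361549] 0.10248410801598656 [ 0.08529756 -0.00155262]
lips 1443 [[ 0.03933546 -0.02322677]
 [ 0.05606551 -0.00014511]
 [ 0.06430288  0.02255336]]
endwall L [0.0572635  0.06111157 0.06432802]
0.045 198 [-0.02330117  0.02237981] 0.015065956103915019 -0.015958449991294046
0.05 196 [-0.02316138  0.02229256] 0.015078630837856752 -0.015896236901439684
0.055 204 [-0.02341788  0.02266812] 0.015448030774388088 -0.015870882628603623
0.06 329 [-0.01515502  0.01424367] 0.000414350096677583 -0.00014317808030284303
bed 504 [0.04336442 0.04452267 0.04568098] [[ 0.04094794 -0.01067256]
 [ 0.0453672  -0.00081773]
 [ 0.04966169  0.00966713]]
```

>>> drive_tool(
  series=[
    [[-0.0006,0.003,-0.02],[0,0,0],10],
    [[0,0,-0.03],[0,0,0],10],
    [[0,0,-0.03],[0,0,0],10],
    [[0,0,-0.02],[0,0,0],10],
    [[0,0,-0.016],[0,0,0],10],
    [[0,0,-0.016],[0,0,0],10],
    [[0,0,-0.012],[0,0,0],10],
    [[0,0,-0.01],[0,0,0],10],
    [[0,0,0],[0,0,0],10],
    [[0,0,0],[0,0,0],10],
  ],
)

```text
clock: 5.6
eef_pos: [0.544, 0.1246, 0.0571]
ee_rot: [-3.142, 0.0, 1.755]
force: [0.6, -0.0, -0.0]
grip_width: 0.0276
grasp_force: 29.7
```

>>> drive_tool(
  series=[
    [[0,0,-0.003],[0,0,0],10],
    [[0,0,-0.003],[0,0,0],10],
    [[0,0,0],[0,0,0],10],
    [[0,0,0],[0,0,0],10],
  ],
)

```text
clock: 5.93
eef_pos: [0.5441, 0.1246, 0.0542]
ee_rot: [3.141, 0.0, 1.755]
force: [0.4, 0.3, -0.8]
grip_width: 0.0272
grasp_force: 29.7
```

>>> drive_tool(
  series=[
    [[0,0,-0.002],[0,0,0],10],
    [[0,0,-0.002],[0,0,0],10],
    [[0,0,0],[0,0,0],10],
    [[0,0,0],[0,0,0],10],
  ],
)

```text
clock: 6.27
eef_pos: [0.544, 0.1245, 0.052]
ee_rot: [-3.141, 0.0, 1.755]
force: [-0.6, -0.7, -0.6]
grip_width: 0.0273
grasp_force: 29.7
```

>>> drive_tool(
  series=[
    [[0,0,-0.002],[0,0,0],10],
    [[0,0,0],[0,0,0],10],
    [[0,0,0],[0,0,0],10],
  ],
)

```text
clock: 6.52
eef_pos: [0.544, 0.1245, 0.051]
ee_rot: [-3.141, 0.0, 1.755]
force: [-0.1, 0.4, -0.1]
grip_width: 0.0273
grasp_force: 29.7
```

```bash
python3 -c "
from h import *
F=[];
for i in range(6): grab('top');F.append(env.observe()['force'])
print(np.mean(F,0),np.std(F,0))"
```

```text
[-0.10371869  0.08479905 -0.36626593] [0.63240272 0.46857068 0.35134256]
```

>>> drive_tool(
  series=[
    [[0,0,-0.002],[0,0,0],10],
    [[0,0,0],[0,0,0],10],
    [[0,0,-0.002],[0,0,0],10],
    [[0,0,0],[0,0,0],10],
    [[0,0,0],[0,0,0],10],
  ],
)

```text
clock: 7.23
eef_pos: [0.5441, 0.1246, 0.0491]
ee_rot: [3.142, 0.0, 1.755]
force: [-0.3, -0.0, 2.7]
grip_width: 0.0271
grasp_force: 29.9
```

```bash
python3 -c "
from h import *
F=[];
for i in range(5): grab('top');F.append(env.observe()['force'])
print(np.mean(F,0),np.std(F,0))"
```

```text
[-0.33214282 -0.06007902  1.97978063] [0.42675445 0.28855654 0.50242708]
```

Contact at about 2 N, so the case is on the bed. I'll release and retreat up.

>>> drive_tool(
  series=[
    [[0,0,0],[0,0,0],45],
    [[0,0,0],[0,0,0],60],
    [[0,0,0],[0,0,0],60],
    [[0,0,0],[0,0,0],60],
    [[0,0,0.02],[0,0,0],60],
    [[0,0,0.05],[0,0,0],60],
    [[0,0,0.07],[0,0,0],60],
    [[0,0,0.08],[0,0,0],60],
    [[0,0,0.04],[0,0,0],60],
    [[0,0,0],[0,0,0],60],
  ],
)

```text
clock: 8.32
eef_pos: [0.546, 0.1253, 0.1844]
ee_rot: [3.134, -0.001, 1.754]
force: [-0.3, 1.2, -0.1]
grip_width: 0.0509
grasp_force: 0.0
```

```bash
python3 m.py d; python3 - <<'E'
from h import *
w,t=pickle.load(open('d.pkl','rb'))
a=np.radians(100.6);d=np.array([np.cos(a),np.sin(a)]);n=np.array([d[1],-d[0]]);c0=np.array([.5436,.1234])
for c in(w,t):
    H,S,V=cv2.split(hsv(c));m=(H>95)&(H<130)&(S>110)
    m=cv2.morphologyEx(m.astype(np.uint8),cv2.MORPH_CLOSE,np.ones((5,5)))>0
    P,uv=cloud(c,m);k=(abs(P[:,0]-.54)<.06)&(abs(P[:,1]-.12)<.09)
    zt=np.median(P[k,2]);q=P[k][abs(P[k,2]-zt)<.008];r=cv2.minAreaRect((q[:,:2]*1000).astype(np.float32))
    L=(q[:,:2]-c0)@d;N=(q[:,:2]-c0)@n;print(zt,np.percentile(L,[.3,99.7]),np.percentile(N,[1,99]),r, np.polyfit(L,q[:,2],1)[0])
E
```

```text
[0.54428874 0.12434694 0.18035772] [3.13936276e+00 1.87469364e-04 1.75431119e+00] [-0.322389    0.09492337  0.13119198]
0.07046345805106508 [-0.05206364  0.05664   ] [-0.01301922  0.01353187] ((543.6321411132812, 125.3974609375), (27.802743911743164, 109.60067749023438), 10.393956184387207) -0.0015017629540698128
0.07175818836929826 [-0.05297057  0.01731683] [-0.01203488  0.01308813] ((547.43994140625, 106.20547485351562), (25.84387969970703, 71.32319641113281), 9.903263092041016) -0.004032160798821517
```

View pics/d.png

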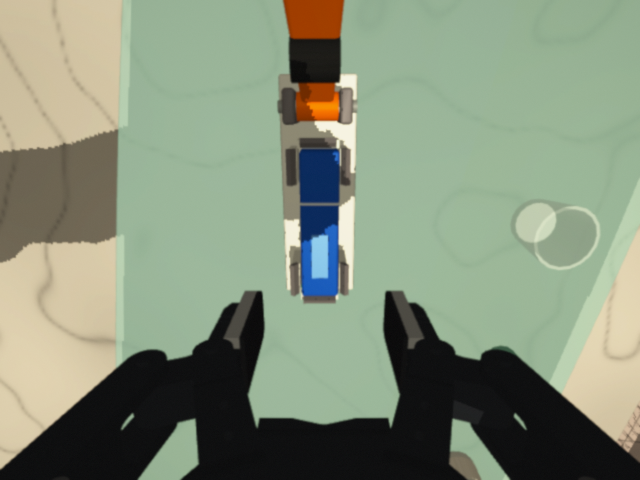

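The case sits straight and flat between the lips, spanning rows 148–297 and centred at column 320. Next I'll close the fingers and go over behind the clamp.

>>> drive_tool(
  series=[
    [[0,0,0.06],[0,0,0],0],
    [[0,0,0.06],[0,0,0],0],
    [[0,0,0.06],[0,0,0],0],
    [[0,0,0.06],[0,0,0],0],
    [[-0.006,0.03,0],[0,0,0],0],
    [[-0.0124,0.0644,0],[0,0,0],0],
    [[-0.0124,0.0644,0],[0,0,0],0],
    [[-0.0124,0.0644,0],[0,0,0],0],
    [[-0.0124,0.0644,0],[0,0,0],0],
    [[-0.0124,0.0644,0],[0,0,0],0],
    [[0,0,-0.04],[0,0,0],0],
    [[0,0,-0.05],[0,0,0],0],
    [[0,0,-0.04],[0,0,0],0],
    [[0,0,-0.02],[0,0,0],0],
    [[0,0,0],[0,0,0],0],
    [[0,0,0],[0,0,0],0],
  ],
)

```text
clock: 9.75
eef_pos: [0.5098, 0.3004, 0.2234]
ee_rot: [-3.14, 0.001, 1.755]
force: [0.2, 0.2, -0.1]
grip_width: -0.0001
grasp_force: 0.0
```

>>> drive_tool(
  series=[
    [[0.0035,-0.0187,0.0015],[0,0,0],0],
    [[0.0035,-0.0187,0.0015],[0,0,0],0],
    [[0.0035,-0.0187,0.0015],[0,0,0],0],
    [[0.0035,-0.0187,0.0015],[0,0,0],0],
    [[0.0035,-0.0187,0.0015],[0,0,0],0],
    [[0.0035,-0.0187,0.0015],[0,0,0],0],
    [[0.0035,-0.0187,0.0015],[0,0,0],0],
    [[0.0035,-0.0187,0.0015],[0,0,0],0],
    [[0.0037,-0.0199,-0.0017],[0,0,0],0],
    [[0.0037,-0.0199,-0.0017],[0,0,0],0],
    [[0.0037,-0.0199,-0.0017],[0,0,0],0],
    [[0.0037,-0.0199,-0.0017],[0,0,0],0],
  ],
)

```text
clock: 10.75
eef_pos: [0.5317, 0.185, 0.2264]
ee_rot: [3.141, -0.0, 1.755]
force: [1.0, 6.1, -2.4]
grip_width: -0.0
grasp_force: 2.2
```

>>> drive_tool(
  series=[
    [[0.0039,-0.0206,-0.0081],[0,0,0],0],
    [[0.0039,-0.0206,-0.0081],[0,0,0],0],
    [[0.0039,-0.0206,-0.0081],[0,0,0],0],
    [[0.0039,-0.0206,-0.0081],[0,0,0],0],
    [[0.0032,-0.0174,-0.0139],[0,0,0],0],
    [[0.0032,-0.0174,-0.0139],[0,0,0],0],
    [[0.0032,-0.0174,-0.0139],[0,0,0],0],
    [[0.0032,-0.0174,-0.0139],[0,0,0],0],
    [[0.002,-0.0108,-0.0152],[0,0,0],0],
    [[0.002,-0.0108,-0.0152],[0,0,0],0],
    [[0.002,-0.0108,-0.0152],[0,0,0],0],
    [[0.002,-0.0108,-0.0152],[0,0,0],0],
  ],
)

```text
clock: 11.75
eef_pos: [0.5495, 0.0876, 0.1514]
ee_rot: [-3.141, 0.0, 1.755]
force: [0.6, 4.3, 3.6]
grip_width: 0.0003
grasp_force: 2.1
```

>>> drive_tool(
  series=[
    [[0.0011,-0.0061,-0.0136],[0,0,0],0],
    [[0.0011,-0.0061,-0.0136],[0,0,0],0],
    [[0.0011,-0.0061,-0.0136],[0,0,0],0],
    [[0.0006,-0.003,-0.0096],[0,0,0],0],
    [[0.0006,-0.003,-0.0096],[0,0,0],0],
    [[0.0006,-0.003,-0.0096],[0,0,0],0],
    [[0,0,0],[0,0,0],0],
  ],
)

```text
clock: 12.33
eef_pos: [0.5518, 0.0743, 0.1165]
ee_rot: [-3.14, 0.0, 1.755]
force: [0.2, 0.0, -0.4]
grip_width: -0.0002
grasp_force: 0.0
```

>>> drive_tool(
  series=[
    [[0,-0.001,-0.006],[0,0,0],0],
    [[0,-0.001,-0.006],[0,0,0],0],
    [[0,-0.001,-0.006],[0,0,0],0],
    [[0,0,-0.006],[0,0,0],0],
  ],
)

```text
clock: 12.67
eef_pos: [0.5522, 0.0726, 0.1054]
ee_rot: [3.142, 0.001, 1.754]
force: [-0.2, -2.2, 4.3]
grip_width: 0.0002
grasp_force: 2.2
```

>>> drive_tool(
  series=[
    [[0,0,-0.004],[0,0,0],0],
    [[0,0,-0.004],[0,0,0],0],
    [[0,0,-0.004],[0,0,0],0],
  ],
)

```text
clock: 12.92
eef_pos: [0.5522, 0.073, 0.0993]
ee_rot: [-3.142, 0.0, 1.755]
force: [0.8, -2.8, 5.5]
grip_width: 0.0001
grasp_force: 2.2
```

>>> drive_tool(
  series=[
    [[0,0,-0.003],[0,0,0],0],
    [[0,0,-0.003],[0,0,0],0],
  ],
)

```text
clock: 13.08
eef_pos: [0.5522, 0.073, 0.0964]
ee_rot: [-3.142, 0.0, 1.755]
force: [0.6, -4.1, 5.5]
grip_width: -0.0001
grasp_force: 2.7
```

>>> drive_tool(
  series=[
    [[0,0,-0.003],[0,0,0],0],
    [[0,0,-0.003],[0,0,0],0],
  ],
)

```text
clock: 13.25
eef_pos: [0.5522, 0.0727, 0.0934]
ee_rot: [-3.142, 0.001, 1.754]
force: [0.6, -5.0, 5.7]
grip_width: 0.0
grasp_force: 3.0
```

>>> drive_tool(
  series=[
    [[0,-0.001,-0.003],[0,0,0],0],
    [[0,-0.001,-0.003],[0,0,0],0],
  ],
)

```text
clock: 13.42
eef_pos: [0.5523, 0.0724, 0.0905]
ee_rot: [3.141, -0.0, 1.755]
force: [-0.4, -1.7, 6.1]
grip_width: 0.0001
grasp_force: 3.1
```

>>> drive_tool(
  series=[
    [[0,0,-0.002],[0,0,0],0],
    [[0,0,-0.002],[0,0,0],0],
  ],
)

```text
clock: 13.58
eef_pos: [0.5523, 0.0723, 0.0885]
ee_rot: [3.141, -0.0, 1.755]
force: [-0.2, -3.8, 7.0]
grip_width: 0.0002
grasp_force: 3.4
```

>>> drive_tool(
  series=[
    [[0,0,-0.002],[0,0,0],0],
    [[0,0,-0.002],[0,0,0],0],
  ],
)

```text
clock: 13.75
eef_pos: [0.5523, 0.0722, 0.0866]
ee_rot: [3.141, 0.0, 1.755]
force: [-0.6, -2.5, 8.1]
grip_width: 0.0003
grasp_force: 3.8
```

>>> drive_tool(
  series=[
    [[0,0,-0.002],[0,0,0],0],
    [[0,0,-0.002],[0,0,0],0],
  ],
)

```text
clock: 13.92
eef_pos: [0.5524, 0.0722, 0.0847]
ee_rot: [3.141, 0.0, 1.755]
force: [1.0, -3.5, 7.8]
grip_width: -0.0002
grasp_force: 4.0
```

>>> drive_tool(
  series=[
    [[0,0,-0.002],[0,0,0],0],
  ],
)

```text
clock: 14.0
eef_pos: [0.5524, 0.0721, 0.0837]
ee_rot: [3.141, 0.0, 1.755]
force: [-0.2, -4.5, 7.6]
grip_width: 0.0001
grasp_force: 4.1
```

>>> drive_tool(
  series=[
    [[0,0,-0.002],[0,0,0],0],
  ],
)

```text
clock: 14.08
eef_pos: [0.5524, 0.0721, 0.0827]
ee_rot: [3.141, 0.0, 1.755]
force: [-0.3, -3.1, 7.7]
grip_width: 0.0001
grasp_force: 4.2
```

>>> drive_tool(
  series=[
    [[0,0,-0.002],[0,0,0],0],
  ],
)

```text
clock: 14.17
eef_pos: [0.5523, 0.0721, 0.0817]
ee_rot: [3.141, 0.0, 1.755]
force: [0.4, -3.8, 8.2]
grip_width: 0.0003
grasp_force: 4.3
```

>>> drive_tool(
  series=[
    [[0,0,-0.0014],[0,0,0],0],
  ],
)

```text
clock: 14.25
eef_pos: [0.5524, 0.0721, 0.0811]
ee_rot: [3.141, 0.0, 1.755]
force: [-0.8, -4.6, 14.7]
grip_width: 0.0
grasp_force: 7.4
```

>>> drive_tool(
  series=[
    [[0,0,-0.0014],[0,0,0],0],
  ],
)

```text
clock: 14.33
eef_pos: [0.5525, 0.0721, 0.0808]
ee_rot: [3.141, 0.001, 1.754]
force: [-3.1, -4.0, 21.3]
grip_width: 0.0003
grasp_force: 10.4
```

It has bottomed: the force jumped from 8 to 21 N. I'll back off at once.

>>> drive_tool(
  series=[
    [[0,0,0.004],[0,0,0],0],
    [[0,0,0.02],[0,0,0],0],
    [[0,0,0.05],[0,0,0],0],
    [[0,0,0.06],[0,0,0],0],
    [[0,0,0.06],[0,0,0],0],
    [[0,0,0],[0,0,0],0],
    [[0,0,0],[0,0,0],0],
  ],
)

```text
clock: 14.92
eef_pos: [0.5528, 0.0728, 0.1789]
ee_rot: [3.138, -0.0, 1.755]
force: [0.2, 0.8, -0.5]
grip_width: 0.0
grasp_force: 0.0
```

```bash
python3 m.py e; python3 - <<'E'
from h import *
w,t=pickle.load(open('e.pkl','rb'))
for c in(w,t):
    H,S,V=cv2.split(hsv(c));m=(H>95)&(H<130)&(S>110);P,_=cloud(c,m);k=(abs(P[:,0]-.54)<.06)&(abs(P[:,1]-.12)<.09);print(k.sum(),np.median(P[k,2]))
s=grab('side');cv2.imwrite('pics/f.png',np.hstack([cv2.resize(s['img'][270:400,310:470],(400,325)),cv2.resize(w['img'],(400,325))])[:,:,::-1])
print(env.observe()['force'])
E
```

```text
[0.55161284 0.07230222 0.17675429] [-3.14099195e+00 -1.81119775e-04  1.75501707e+00] [ 0.33527873  0.0080763  -0.78480561]
966 0.0602108117163247
0 nan
[ 0.05257314  0.28460984 -0.03773302]
  return _methods._mean(a, axis=axis, dtype=dtype,
  ret = ret.dtype.type(ret / rcount)
```

View pics/f.png

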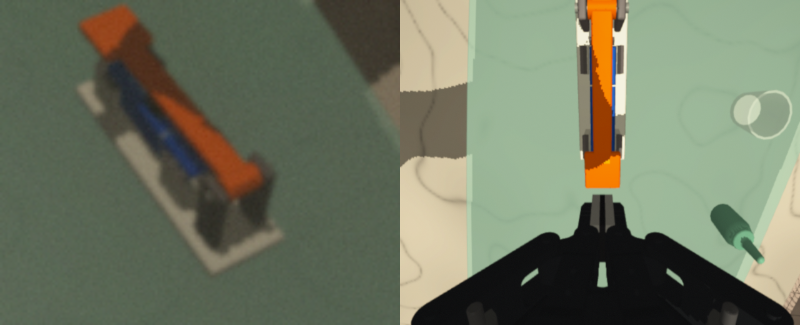

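The clamp is level over the case, and the case top dropped from 0.0705 to 0.0602 m, so the bed is at full travel. The robot is clear at rest. I'll hand in.

```bash
python3 -c "
from workcell import env
print(env.sign_off())"
```

```text
the job is handed in; nothing more can be done
None
```

The job is handed in: the case lies flat in the cradle with the bed bottomed and the clamp holding it down; the paddle force peaked at about 21 N just before I backed off, close to the 22 N limit, with no failure reported.

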